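# Sweep the stray round parts into the catch fence

## Task

Three flat round parts lie on the desk in front of the open side of the low green three-sided fence: a steel washer, a dark collar and a black plastic plug. Gently sweep all three along the desk with the fingertips until each lies flat and wholly inside the fence; do not pinch them, press hard on them or lift them. Leave the fork end, the vial and the eraser standing or lying where they are.

Things in the scene. Friction and masses are not known exactly. Their poses are not given: they have to be found in the camera images.
- fence: Green three-sided fence fixed to the desk; it has no floor, so parts slide on the desk itself. Origin: middle of the open mouth, desk level; +y leads in to the back wall, x along the mouth, z up. Inside: x -85 to 85 mm, y 0 to 110 mm. Walls 20 mm high, 5 mm thick; at the mouth they flare out as wings to about x = +-105, y = -28 mm. The parts start at y -150 to -50 mm, x within +-75 mm.
- steel_washer: Grey steel washer lying flat, 34 mm diameter, 9 mm thick, its hole closed to the touch; to be swept in. Origin: centre of its underside, z up.
- dark_collar: Dark grey collar lying flat, about 29 mm diameter, 10 mm thick; to be swept in. Origin: centre of its underside, z up.
- plastic_plug: Black solid plastic disc lying flat, 22 mm diameter, 9 mm thick; to be swept in. Origin: centre of its underside, z up.
- fork_end: Dark steel fork end with two prongs, standing on its base, 14 x 22 mm, 30 mm high; to be left alone. Origin: centre of its underside, z up.
- pin_vial: Clear vial with a red cap, standing, 30 mm diameter, 44 mm high; to be left alone. Origin: centre of its underside, z up.
- rubber: Eraser, white in a blue sleeve, lying, 20 x 46 mm, 12 mm high; to be left alone. Origin: centre of its underside, z up; long along its own y.
Not all that is in view belongs to the job. Leave any orange look-alike of the steel_washer alone. Leave any purple look-alike of the dark_collar alone.

How it is judged (in metres and radians):
At the end, for the whole second after the job is handed in: The washer, the collar and the plug lie flat on the desk (underside below 4 mm, tilt under 0.15 rad), at rest, wholly inside the fence's mouth line and walls; fork end, vial and eraser are within 12 mm of where they started (y of steel_washer in the frame of fence between 0.017 and 0.095 m and x of steel_washer in the frame of fence between -0.07 and 0.07 m and height (world z) of each of steel_washer, dark_collar, plastic_plug below 0.004 m and angle between each of steel_washer, dark_collar, plastic_plug's own z axis and vertical below 0.15 rad and linear speed of each of steel_washer, dark_collar, plastic_plug below 0.01 m/s and y of dark_collar in the frame of fence between 0.0145 and 0.0975 m and x of dark_collar in the frame of fence between -0.0725 and 0.0725 m and y of plastic_plug in the frame of fence between 0.011 and 0.101 m and x of plastic_plug in the frame of fence between -0.076 and 0.076 m and distance of each of fork_end, pin_vial, rubber from where it was at the start of the episode below 0.012 m); the robot touches nothing.
It fails at once if a washer, collar or plug is lifted (underside over 12 mm above the desk) or tipped over 0.6 rad (height (world z) of any of steel_washer, dark_collar, plastic_plug above 0.012 m or angle between any of steel_washer, dark_collar, plastic_plug's own z axis and vertical above 0.6 rad).
It fails at once if a washer, collar or plug is pinched or pressed hard (over 15 N from the fingers) (contact force between the fingers and steel_washer above 15 N or contact force between the fingers and dark_collar above 15 N or contact force between the fingers and plastic_plug above 15 N).
It fails at once if the fork end, vial or eraser is moved more than 12 mm or tipped (distance of any of fork_end, pin_vial, rubber from where it was at the start of the episode above 0.012 m or angle between any of fork_end, pin_vial, rubber's own z axis and vertical above 0.3 rad).
It also fails if it takes over 58 s, if anything falls off the work surface, if the arm or the gripper's body presses on something with over 40 N, if the wrist force passes 120 N, or if a joint passes its speed limit or range.

## Robot

A 6-joint arm with a two-finger parallel gripper is mounted at the origin on a cart in front of the work surface, level with it; the furniture and walls round the work are solid. World frame = base frame: x ahead of the robot, y to its left, z up, the work surface at z = 0. Lengths are in mm, angles in rad, forces in N, time in s.
With the tool pointing down it reaches from about 300 to 775 mm from the base axis. Payload 14.6 kg.
Tool frame: the origin (TCP) lies midway between the tips of the shut fingers; the grasp point (between the pads) lies 19 mm behind it; z points along the fingers, y is the direction in which the jaws open and shut (so a half turn about z gives the same grasp; the last joint's range is limited). The gripper opens to 94 mm and grips with 3 to 60 N. Pads are 16 mm wide; open, the fingers measure 119 mm over their backs; the gripper's body (75 mm by 177 mm) begins 78 mm behind the grasp point.
Start: joints at [1.188, 0.3, 1.521, -0, 1.321, -0.067], TCP at [170.815, 522.792, 205.446] pointing down, gripper open.
Joint ranges: [-3.03, 3.03], [-0.79, 2.21], [0.23, 2.52], [-1.04, 4.18], [0, 3.07], [-2.55, 2.55]. Speed limits (rad/s): [2.22, 2.22, 2.57, 3.14, 3.14, 3.14].

## Interface

Orientations are given as [roll, pitch, yaw] about the fixed x, y, z axes, in that order (R = Rz(yaw) Ry(pitch) Rx(roll)).
In Python, from cell import manip gives the robot as it stands.
- The arm moves only by the tool play_rows, never from a script. Its argument "commands" is a list of rows, each an object of numbers: "x", "y", "z": the shift along the tool's x, y, z in m; "wx", "wy", "wz": the turn, a rotation vector about the tool's x, y, z in degrees; "grip": the opening, from 0 (shut) to 1 (fully open). In form: [{"x": .., "y": .., "z": .., "wx": .., "wy": .., "wz": .., "grip": ..}, ...]. A call has 1 to 20 rows; each row shifts and turns the commanded pose from where the row before left it, along the tool's axes as they then stand; what a row does not reach is not made up. A row lasts 1/8 s, in which the tool goes at most 62.5 mm and 10.7 degrees, less where a joint would pass 70% of its speed; a pose out of reach is approached as far as the arm can. A call is refused whole if a number of a shift passes 0.0625 or a number of a turn 10.7, either way. A call with a gripper value outside its range is refused whole. The fingers move at their own pace and stop on an object; "squeeze" is the grip in N (left out, the last holds). Time passes only in rows, so rows that do not move let the fingers close. It gives the time, the measured TCP pose, the force and the opening at its end, in the units of the state.
- manip.read_state(): the state, without advancing time (a new reading comes with each control period).
- manip.camera(name): name is "scene" or "top" or "wrist"; returns (picture, depth): 480x640x3 uint8, red, green, blue; 480x640 float32, mm along the optical axis (not along the pixel's ray), 0 where there is no reading.
- manip.camera_info(name): a dict with "intrinsics" (3x3 intrinsics, pixels), "camera_from_world" (4x4, takes a point from world to camera coordinates); the wrist camera has in their place "tool_from_camera" (4x4, takes a point from camera to tool coordinates, whose origin is the TCP and whose axes are the flange's). Camera axes: x right, y up, looking along -z (the intrinsics and any distortion apply to the point x, -y, -z); pixel columns grow to the right and rows downward; lengths in mm; the calibration is good to about 2 mm. A picture is of the moment at which its call begins: read the wrist's pose just before it. camera_info takes no time and is no camera call.
- manip.sign_off(): hands the job in, once; it reports no verdict.
The state is a dict: "clock": time; "joints": joint angles; "qd": joint speeds; "effort": joint torques, N m; "eef_pos": TCP position; "eef_rot": TCP orientation; "wrist_force": force on the tool from outside, world axes, zero at the start; "moment": the same for the moment, N m; "finger_gap": finger opening in mm.
Only numpy, scipy, OpenCV 4.12 (cv2) and the standard library are available. Lean on these libraries where they do the work, as an engineer would, in place of code of your own. Each camera call takes 0.05 s, during which the arm holds its last target.

## Working session

There is one attempt and no reset: what is moved stays moved. The work goes in short steps, Python scripts to look and compute and a tool call to move; the robot and the scene stay as the last step left them, time stands still between calls to the robot, and variables do not carry over. Pictures are saved under pics/ and viewed, and the job is handed in when it is done.

Besides the shell and the picture viewer there is one more tool, called after "Emit:" as name([rows], argument=value, ...), one row to a line, values as JSON. play_rows: Moves the arm, as the interface text tells. Its arguments: {"type":"object","properties":{"commands":{"type":"array"},"squeeze":{"type":"number"}},"required":["commands"]}

```bash
mkdir -p pics; ls
cat > h.py <<'E'
from cell import manip
import numpy as np, cv2
def snap(n,f):
    p,d=manip.camera(n); cv2.imwrite('pics/'+f+'.png',p[:,:,::-1]); np.save('pics/'+f+'_d.npy',d); return p,d
E
python3 - <<'E'
from h import *
print(manip.read_state())
for n in('top','scene','wrist'):
    print(n,manip.camera_info(n)); snap(n,n+'0')
E
```

```text
pics
{'clock': 0.0, 'joints': array([ 1.18839005e+00,  3.00446143e-01,  1.52156544e+00, -5.27804045e-06,
        1.32068566e+00, -6.66092759e-02]), 'qd': array([-1.12363336e-04,  4.27096584e-05,  1.29378350e-03, -3.61999017e-04,
        1.35569337e-03, -8.79248664e-04]), 'effort': array([ 9.66912557e-04, -5.31803298e+01, -3.52722323e+01,  7.08350586e-02,
        2.44040682e-02, -5.50211814e-05]), 'eef_pos': array([170.73034492, 522.56441254, 204.90663446]), 'eef_rot': array([-3.14049018e+00, -6.84203513e-05,  2.82579693e+00]), 'wrist_force': array([-0.49078194,  0.0633497 , -0.23241518]), 'moment': array([0.0044249 , 0.00618435, 0.03278302]), 'finger_gap': 93.8276350557075}
top {'intrinsics': array([[621.3534047 ,   0.        , 315.99436481],
       [  0.        , 621.3534047 , 243.15123935],
       [  0.        ,   0.        ,   1.        ]]), 'camera_from_world': array([[ 2.28108520e-03, -9.99831445e-01, -1.82174992e-02,
         4.93648529e+01],
       [ 9.90480389e-01, -2.48377646e-04,  1.37653687e-01,
        -5.78909273e+02],
       [-1.37635010e-01, -1.83580755e-02,  9.9031287
[... 496 characters left out ...]
4.20171438e-01, -8.26490483e-01,  3.74659103e-01,
        -5.60684020e+02],
       [ 0.00000000e+00,  0.00000000e+00,  0.00000000e+00,
         1.00000000e+00]])}
wrist {'intrinsics': array([[360.76431905,   0.        , 321.25226772],
       [  0.        , 360.76431905, 241.28364449],
       [  0.        ,   0.        ,   1.        ]]), 'tool_from_camera': array([[-1.77496076e-04,  9.57663261e-01,  2.87890687e-01,
         8.39755202e+01],
       [ 9.99999758e-01, -2.34787952e-05,  6.94641481e-04,
         1.20893388e+00],
       [ 6.71991953e-04,  2.87890740e-01, -9.57663025e-01,
        -1.79810778e+02],
       [ 0.00000000e+00,  0.00000000e+00,  0.00000000e+00,
         1.00000000e+00]])}
```

View pics/top0.png

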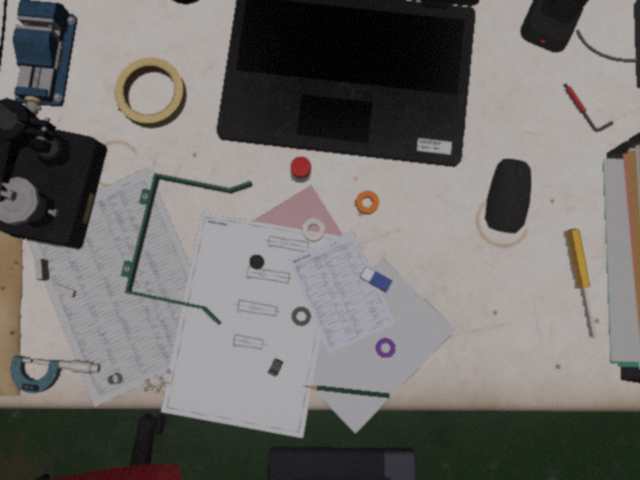

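View pics/scene0.png

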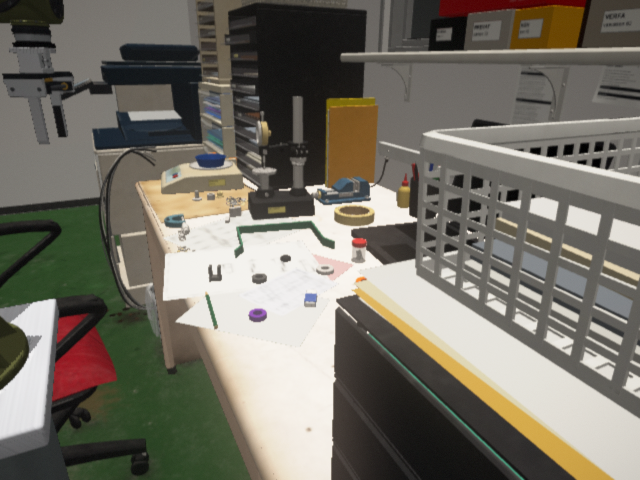

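View pics/wrist0.png

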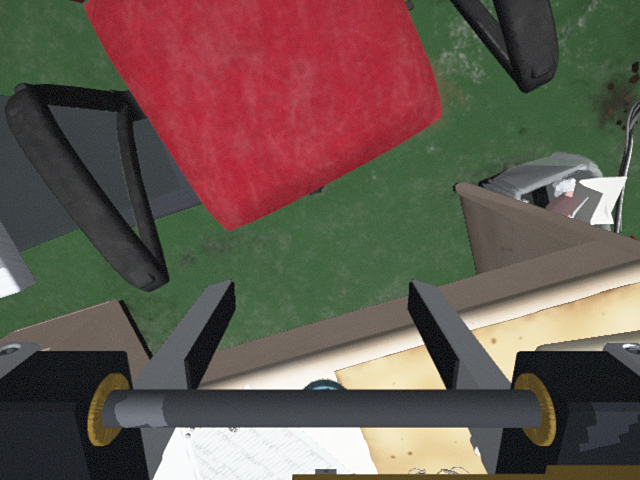

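Top view: the fence opens toward image right. The candidates are the light ring at (313,229), the dark ring at (301,316) and the black disc at (257,262). The orange ring (367,202) and purple ring (386,348) are decoys. The vial is at (301,167), the eraser at (376,279) and the fork at (275,367). Next I'll measure and make one enlarged crop.

```bash
cat >> h.py <<'E'
def ray(n,u,v,z,st=None):
    I=manip.camera_info(n);K=I['intrinsics']
    d=np.array([(u-K[0,2])/K[0,0],-(v-K[1,2])/K[1,1],-1])
    if n=='wrist':
        from scipy.spatial.transform import Rotation as R
        T=np.eye(4);T[:3,:3]=R.from_euler('xyz',st['eef_rot']).as_matrix();T[:3,3]=st['eef_pos']
        W=T@I['tool_from_camera']
    else: W=np.linalg.inv(I['camera_from_world'])
    o=W[:3,3];D=W[:3,:3]@d
    return o+D*(z-o[2])/D[2], o, D
def proj(n,p):
    I=manip.camera_info(n);K=I['intrinsics'];c=I['camera_from_world']@np.r_[p,1]
    return K[0,2]+K[0,0]*c[0]/-c[2], K[1,2]-K[1,1]*c[1]/-c[2]
def depthpt(n,d,u,v):
    I=manip.camera_info(n);K=I['intrinsics'];z=d[v,u]
    c=np.array([(u-K[0,2])/K[0,0]*z,-(v-K[1,2])/K[1,1]*z,-z,1]); return (np.linalg.inv(I['camera_from_world'])@c)[:3]
E
python3 - <<'E'
from h import *
im=cv2.imread('pics/top0.png');d=np.load('pics/top0_d.npy')
c=im[140:400,110:410]; cv2.imwrite('pics/crop0.png',cv2.resize(c,None,fx=2.3,fy=2.3,interpolation=cv2.INTER_CUBIC)[:600])
hsv=cv2.cvtColor(im,cv2.COLOR_BGR2HSV)
def cent(m,lab):
    n,_,s,ce=cv2.connectedComponentsWithStats(m.astype(np.uint8))
    for i in range(1,n):
        x,y,w,h,a=s[i]
        if a>60 and 100<x<420 and 150<y<400: print(lab,s[i],ce[i].round(1),'z5/z9',ray('top',*ce[i],9)[0].round(1))
cent(im.max(2)<85,'dark')
cent((hsv[...,0]>60)&(hsv[...,0]<90)&(hsv[...,1]>100),'green')
for nm,u,v in[('washer ring',304,229),('desk',340,190),('plug',257,262),('collar',308,318),('vial',301,167),('laptop',300,148),('screen',300,60),('fork',275,367),('eraser',376,279),('wall',190,182),('micro',85,180),('micro2',20,200)]:
    print(nm,depthpt('top',d,u,v).round(1))
for lab,u,v in [('wingtipL',250,184),('mouthL',231,190),('cornL',157,177),('cornR',129,291),('mouthR',204,307),('wingtipR',218,322)]:
    print(lab,ray('top',u,v,20)[0].round(1))
E
```

```text
dark [ 122  174  130  121 1115] [162.5 218.1] z5/z9 [620.4 275.7   9. ]
dark [250 255  14  14 157] [256.3 261.4] z5/z9 [556.6 137.    9. ]
dark [203 307  18  17  62] [211.  314.5] z5/z9 [480.1 200.8   9. ]
dark [293 308  17  17 116] [300.9 315.6] z5/z9 [478.7  71.9   9. ]
dark [269 359  13  16 127] [275.2 366.9] z5/z9 [406.6 107.8   9. ]
dark [317 386  72  12 293] [352.7 391.2] z5/z9 [373.5  -1.4   9. ]
washer ring [604.1  68.1   8.5]
desk [664.3  15.3  -1.2]
plug [555.5 135.7  11. ]
collar [475.3  61.6  11.7]
vial [688.1  71.5  41.6]
laptop [725.   74.5  11.8]
screen [859.8  75.   16.6]
fork [406.5 108.1   9.6]
eraser [531.  -35.6  11.6]
wall [671.9 234.5  19.6]
micro [669.3 379.2  43.9]
micro2 [625.  433.6 116.8]
wingtipL [668.7 146.6  20. ]
mouthL [659.8 174.2  20. ]
cornL [679.4 283.1  20. ]
cornR [512.9 316.9  20. ]
mouthR [490.3 209.   20. ]
wingtipR [469.3 188.6  20. ]
```

View pics/crop0.png

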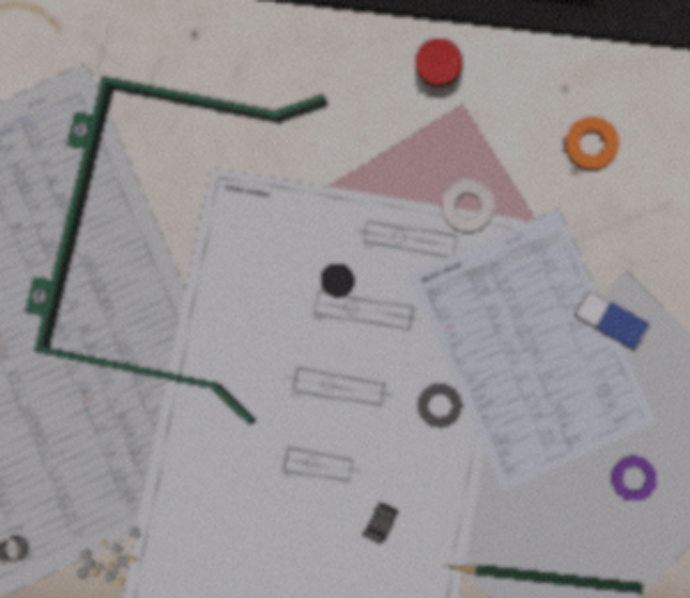

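```bash
cat >> h.py <<'E'
from scipy.spatial.transform import Rotation as R
O=np.array([575,191.5]);A=-0.199
FX=np.array([np.cos(A),np.sin(A)]);FY=np.array([-np.sin(A),np.cos(A)])
def f2w(a,b): return O+a*FX+b*FY
def w2f(p): return np.array([(p[:2]-O)@FX,(p[:2]-O)@FY])
def go(p,yaw=None):
    s=manip.read_state();Rm=R.from_euler('xyz',s['eef_rot'])
    r=Rm.inv().apply(np.array(p)-s['eef_pos'])
    print('tool shift mm',r.round(1),'now',s['eef_pos'].round(1),s['eef_rot'].round(3),'fence',w2f(s['eef_pos']).round(1),'gap',s['finger_gap'].round(1),'t',s['clock'])
    return r
E
python3 - <<'E'
from h import *
im=cv2.imread('pics/top0.png')
# fence fit: corners check
C=[ (660,174.2),(679.4,283.1),(512.9,316.9),(490.3,209)]
for c in C: print(w2f(np.array(c)).round(1))
for lab,t,s,z in [('washer',(313.5,229.5),(325,269),9),('collar',(300.9,315.9),(260,278),10),('plug',(256.8,261.9),(285.5,258.5),9),('fork',(275.2,366.9),(215,270),20),('vial',(301,167),(359.5,243),44),('eraser',(376,279),(310,298),12)]:
    p,o1,d1=ray('top',*t,z);_,o2,d2=ray('scene',*s,z)
    M=np.c_[d1,-d2];k=np.linalg.lstsq(M,o2-o1,rcond=None)[0]
    a,b=o1+k[0]*d1,o2+k[1]*d2
    print(lab,p.round(1),'fence',w2f(p).round(1),'tri',((a+b)/2).round(1),'miss',np.linalg.norm(a-b).round(1))
s=manip.read_state()
# rows for big move: 12 steps, rotation first 8
tgt=np.r_[f2w(-76,-180),200]; 
yaw=s['eef_rot'][2];p=s['eef_pos'];st=(tgt-p)/12
print(tgt)
for i in range(12):
    Rm=R.from_euler('xyz',[np.pi,0,yaw]);print((Rm.inv().apply(st)/1000).round(3)); 
    if i<8: yaw-=np.deg2rad(10.4)
print(yaw)
E
```

```text
[86.7 -0.2]
[ 84.2 110.4]
[-85.7 110.6]
[-86.5   0.4]
washer [603.3  54.2   9. ] fence [  54.9 -129. ] tri [605.   53.9   4.4] miss 2.1
collar [478.3  71.8  10. ] fence [ -71.2 -136.4] tri [480.1  71.6   3.9] miss 3.5
plug [555.8 136.2   9. ] fence [ -7.8 -58. ] tri [557.6 136.7   2. ] miss 2.1
fork [407.2 106.9  20. ] fence [-147.7 -116.1] tri [408.2 106.7  19.6] miss 2.1
vial [687.5  71.4  44. ] fence [134.  -95.5] tri [690.4  71.3  37. ] miss 2.2
eraser [530.9 -35.6  12. ] fence [   1.7 -231.3] tri [531.8 -36.3   4.3] miss 0.5
[464.91582875  30.07672026 200.        ]
[-0.036 -0.031  0.   ]
[-0.041 -0.024  0.   ]
[-0.045 -0.017  0.   ]
[-0.047 -0.008  0.   ]
[-0.048  0.     0.   ]
[-0.047  0.009  0.   ]
[-0.045  0.017  0.   ]
[-0.041  0.025  0.   ]
[-0.035  0.032  0.   ]
[-0.035  0.032  0.   ]
[-0.035  0.032  0.   ]
[-0.035  0.032  0.   ]
1.373665229800292
```

Emit:
play_rows([
  {"x": -0.036, "y": -0.031, "wz": 10.4, "grip": 0.17},
  {"x": -0.041, "y": -0.024, "wz": 10.4, "grip": 0.17},
  {"x": -0.045, "y": -0.017, "wz": 10.4, "grip": 0.17},
  {"x": -0.047, "y": -0.008, "wz": 10.4, "grip": 0.17},
  {"x": -0.048, "y": 0, "wz": 10.4, "grip": 0.17},
  {"x": -0.047, "y": 0.009, "wz": 10.4, "grip": 0.17},
  {"x": -0.045, "y": 0.017, "wz": 10.4, "grip": 0.17},
  {"x": -0.041, "y": 0.025, "wz": 10.4, "grip": 0.17},
  {"x": -0.035, "y": 0.032, "grip": 0.17},
  {"x": -0.035, "y": 0.032, "grip": 0.17},
  {"x": -0.035, "y": 0.032, "grip": 0.17},
  {"x": -0.035, "y": 0.032, "grip": 0.17},
  {"grip": 0.17},
  {"grip": 0.17},
  {"grip": 0.17},
  {"grip": 0.17},
], squeeze=5)

```text
$.commands[0]: bad value
```

Run:
```python
from h import *
go(np.r_[f2w(-76,-180),4]); s=manip.read_state()
snap('wrist','w1'); print(s['wrist_force'])
```

```text
Traceback (most recent call last):
  File "h.py", line 29, in go
    print('tool shift mm',r.round(1),'now',s['eef_pos'].round(1),s['eef_rot'].round(3),'fence',w2f(s['eef_pos']).round(1),'gap',s['finger_gap'].round(1),'t',s['clock'])
                                                                                                                                ^^^^^^^^^^^^^^^^^^^^^
AttributeError: 'float' object has no attribute 'round'
```

The call was refused, probably because every row needs all its keys. I'll resend with full rows.

Emit:
play_rows([
  {"x": -0.036, "y": -0.031, "z": 0, "wx": 0, "wy": 0, "wz": 10.4, "grip": 0.17},
  {"x": -0.041, "y": -0.024, "z": 0, "wx": 0, "wy": 0, "wz": 10.4, "grip": 0.17},
  {"x": -0.045, "y": -0.017, "z": 0, "wx": 0, "wy": 0, "wz": 10.4, "grip": 0.17},
  {"x": -0.047, "y": -0.008, "z": 0, "wx": 0, "wy": 0, "wz": 10.4, "grip": 0.17},
  {"x": -0.048, "y": 0, "z": 0, "wx": 0, "wy": 0, "wz": 10.4, "grip": 0.17},
  {"x": -0.047, "y": 0.009, "z": 0, "wx": 0, "wy": 0, "wz": 10.4, "grip": 0.17},
  {"x": -0.045, "y": 0.017, "z": 0, "wx": 0, "wy": 0, "wz": 10.4, "grip": 0.17},
  {"x": -0.041, "y": 0.025, "z": 0, "wx": 0, "wy": 0, "wz": 10.4, "grip": 0.17},
  {"x": -0.035, "y": 0.032, "z": 0, "wx": 0, "wy": 0, "wz": 0, "grip": 0.17},
  {"x": -0.035, "y": 0.032, "z": 0, "wx": 0, "wy": 0, "wz": 0, "grip": 0.17},
  {"x": -0.035, "y": 0.032, "z": 0, "wx": 0, "wy": 0, "wz": 0, "grip": 0.17},
  {"x": -0.035, "y": 0.032, "z": 0, "wx": 0, "wy": 0, "wz": 0, "grip": 0.17},
  {"x": 0, "y": 0, "z": 0, "wx": 0, "wy": 0, "wz": 0, "grip": 0.17},
  {"x": 0, "y": 0, "z": 0, "wx": 0, "wy": 0, "wz": 0, "grip": 0.17},
  {"x": 0, "y": 0, "z": 0, "wx": 0, "wy": 0, "wz": 0, "grip": 0.17},
], squeeze=5)

```text
clock: 2.02
eef_pos: [463.9, 32.1, 205.5]
eef_rot: [-3.142, -0.0, 1.375]
wrist_force: [0.1, 0.1, 0.3]
finger_gap: 16.0
```

```bash
sed -i "s/s\['finger_gap'\].round(1)/round(s['finger_gap'],1)/" h.py
python3 - <<'E'
from h import *
go(np.r_[f2w(-76,-180),4]); s=manip.read_state()
snap('wrist','w1'); print(s['wrist_force'])
E
```

```text
tool shift mm [ -1.8   1.4 201.5] now [463.9  32.1 205.5] [-3.142 -0.     1.375] fence [ -77.4 -178.2] gap 16.0 t 2.025
[0.10689634 0.14290958 0.2963021 ]
```

View pics/w1.png

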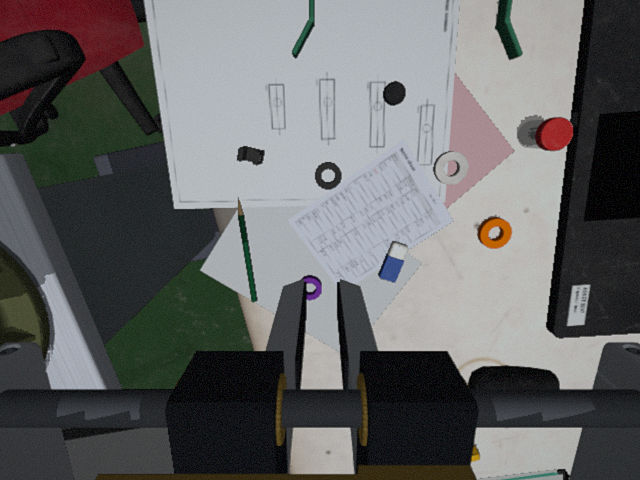

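Wrist view: collar at (328,175), washer (450,167), plug (394,93), fork (250,155), eraser (393,262). Checking these against the top view.

Run:
```python
from h import *
s=manip.read_state()
for l,w,t in [('washer',(450,167),(313.5,229.5)),('collar',(328,175.5),(300.9,315.9)),('plug',(394.5,93),(256.8,261.9)),('purple',(313,288),(386,348)),('eraser',(393,262),(376,279))]:
    p,o1,d1=ray('wrist',*w,9,s);q,o2,d2=ray('top',*t,9)
    k=np.linalg.lstsq(np.c_[d1,-d2],o2-o1,rcond=None)[0];a,b=o1+k[0]*d1,o2+k[1]*d2
    print(l,'wrist',w2f(p).round(1),'top',w2f(q).round(1),'tri z',((a+b)/2)[2].round(1),np.linalg.norm(a-b).round(1))
go(np.r_[f2w(-76,-177),4])
```

```text
washer wrist [  55.  -126.2] top [  54.9 -129. ] tri z 2.4 2.3
collar wrist [ -70.1 -135.2] top [ -71.2 -136.4] tri z 1.9 1.1
plug wrist [ -6.3 -55.8] top [ -7.8 -58. ] tri z 15.8 2.5
purple wrist [ -86.  -261.6] top [ -91.3 -263.7] tri z 2.5 5.2
eraser wrist [   2.8 -230. ] top [   2.  -231.5] tri z 5.3 1.3
tool shift mm [  1.2   1.3 201.6] now [464.   32.1 205.6] [ 3.141 -0.     1.375] fence [ -77.3 -178.2] gap 16.2 t 2.075
```

Emit:
play_rows([
  {"x": 0, "y": 0.004, "z": 0.05, "wx": 0, "wy": 0, "wz": 0, "grip": 0.17},
  {"x": 0, "y": 0, "z": 0.05, "wx": 0, "wy": 0, "wz": 0, "grip": 0.17},
  {"x": 0, "y": 0, "z": 0.05, "wx": 0, "wy": 0, "wz": 0, "grip": 0.17},
  {"x": 0, "y": 0, "z": 0.03, "wx": 0, "wy": 0, "wz": 0, "grip": 0.17},
  {"x": 0, "y": 0, "z": 0.01, "wx": 0, "wy": 0, "wz": 0, "grip": 0.17},
  {"x": 0, "y": 0, "z": 0.005, "wx": 0, "wy": 0, "wz": 0, "grip": 0.17},
  {"x": 0, "y": 0, "z": 0.005, "wx": 0, "wy": 0, "wz": 0, "grip": 0.17},
  {"x": 0, "y": 0, "z": 0, "wx": 0, "wy": 0, "wz": 0, "grip": 0.17},
])

```text
clock: 3.08
eef_pos: [468.5, 30.5, 5.9]
eef_rot: [3.141, -0.0, 1.374]
wrist_force: [0.5, 0.1, 0.3]
finger_gap: 15.7
```

Run:
```python
from h import *
go(np.r_[f2w(-72,-161),4]); s=manip.read_state();print(s['wrist_force'])
snap('wrist','w2')
```

```text
tool shift mm [17.9  0.6  1.9] now [468.5  30.5   5.9] [ 3.141 -0.     1.374] fence [ -72.6 -178.9] gap 15.7 t 3.075
[0.48471102 0.14821097 0.33264676]
```

View pics/w2.png

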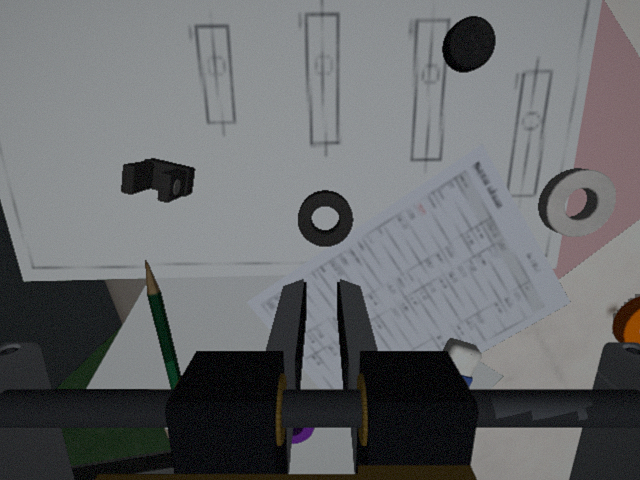

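Emit:
play_rows([
  {"x": 0.005, "y": 0, "z": 0.0025, "wx": 0, "wy": 0, "wz": 0, "grip": 0.17},
  {"x": 0.005, "y": 0, "z": 0, "wx": 0, "wy": 0, "wz": 0, "grip": 0.17},
  {"x": 0.005, "y": 0, "z": 0, "wx": 0, "wy": 0, "wz": 0, "grip": 0.17},
  {"x": 0.005, "y": 0, "z": 0, "wx": 0, "wy": 0, "wz": 0, "grip": 0.17},
  {"x": 0.005, "y": 0, "z": 0, "wx": 0, "wy": 0, "wz": 0, "grip": 0.17},
  {"x": 0.005, "y": 0, "z": 0, "wx": 0, "wy": 0, "wz": 0, "grip": 0.17},
  {"x": 0.006, "y": 0.001, "z": 0, "wx": 0, "wy": 0, "wz": 0, "grip": 0.17},
  {"x": 0.006, "y": 0.001, "z": 0, "wx": 0, "wy": 0, "wz": 0, "grip": 0.17},
  {"x": 0.008, "y": 0.001, "z": 0, "wx": 0, "wy": 0, "wz": 0, "grip": 0.17},
  {"x": 0.008, "y": 0.001, "z": 0, "wx": 0, "wy": 0, "wz": 0, "grip": 0.17},
  {"x": 0.008, "y": 0.001, "z": 0, "wx": 0, "wy": 0, "wz": 0, "grip": 0.17},
  {"x": 0.008, "y": 0.001, "z": 0, "wx": 0, "wy": 0, "wz": 0, "grip": 0.17},
  {"x": 0.008, "y": 0.001, "z": 0, "wx": 0, "wy": 0, "wz": 0, "grip": 0.17},
])

```text
clock: 4.75
eef_pos: [491.3, 110.1, 3.0]
eef_rot: [3.142, 0.0, 1.374]
wrist_force: [0.3, -0.2, 0.5]
finger_gap: 16.1
```

Run:
```python
from h import *
go(np.r_[f2w(-50,12),4]); s=manip.read_state();print(s['wrist_force'])
snap('wrist','w3')
```

```text
tool shift mm [108.3  16.2  -1. ] now [491.3 110.1   3. ] [3.142 0.    1.374] fence [-66.  -96.4] gap 16.1 t 4.75
[ 0.27518695 -0.18962732  0.52189957]
```

View pics/w3.png

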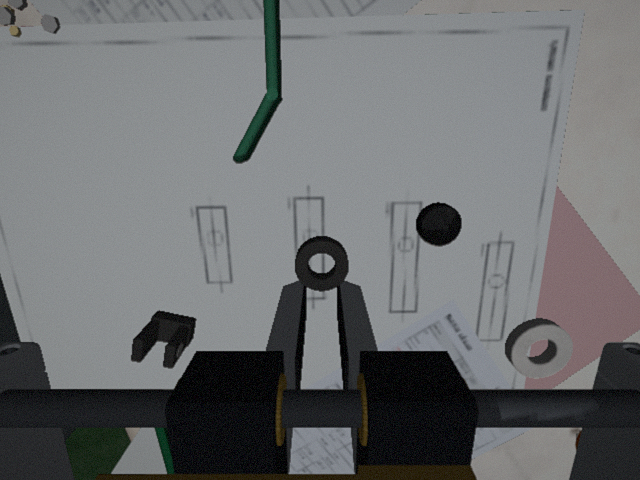

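The collar is cradled between the fingers at (321,262). Continuing.

Emit:
play_rows([
  {"x": 0.008, "y": 0.001, "z": 0, "wx": 0, "wy": 0, "wz": 0, "grip": 0.17},
  {"x": 0.008, "y": 0.001, "z": 0, "wx": 0, "wy": 0, "wz": 0, "grip": 0.17},
  {"x": 0.008, "y": 0.001, "z": 0, "wx": 0, "wy": 0, "wz": 0, "grip": 0.17},
  {"x": 0.008, "y": 0.001, "z": 0, "wx": 0, "wy": 0, "wz": 0, "grip": 0.17},
  {"x": 0.008, "y": 0.001, "z": 0, "wx": 0, "wy": 0, "wz": 0, "grip": 0.17},
  {"x": 0.008, "y": 0.001, "z": 0, "wx": 0, "wy": 0, "wz": 0, "grip": 0.17},
  {"x": 0.008, "y": 0.001, "z": 0, "wx": 0, "wy": 0, "wz": 0, "grip": 0.17},
  {"x": 0.008, "y": 0.001, "z": 0, "wx": 0, "wy": 0, "wz": 0, "grip": 0.17},
  {"x": 0.008, "y": 0.001, "z": 0, "wx": 0, "wy": 0, "wz": 0, "grip": 0.17},
  {"x": 0.008, "y": 0.001, "z": 0, "wx": 0, "wy": 0, "wz": 0, "grip": 0.17},
  {"x": 0.008, "y": 0.001, "z": 0, "wx": 0, "wy": 0, "wz": 0, "grip": 0.17},
  {"x": 0.008, "y": 0.001, "z": 0, "wx": 0, "wy": 0, "wz": 0, "grip": 0.17},
  {"x": 0.008, "y": 0.001, "z": 0, "wx": 0, "wy": 0, "wz": 0, "grip": 0.17},
  {"x": 0.005, "y": 0, "z": 0, "wx": 0, "wy": 0, "wz": 0, "grip": 0.17},
  {"x": 0.003, "y": 0, "z": 0, "wx": 0, "wy": 0, "wz": 0, "grip": 0.17},
  {"x": 0, "y": 0, "z": 0, "wx": 0, "wy": 0, "wz": 0, "grip": 0.17},
])

```text
clock: 6.8
eef_pos: [525.8, 216.9, 2.9]
eef_rot: [-3.142, -0.0, 1.374]
wrist_force: [0.5, 0.4, 0.3]
finger_gap: 16.0
```

Run:
```python
from h import *
s=manip.read_state();print(s['wrist_force'])
snap('wrist','w4')
r=go(np.r_[f2w(-7,-90),60])
```

```text
[0.4553616  0.38273918 0.3001154 ]
tool shift mm [-105.2   46.1  -57.1] now [525.8 216.8   2.9] [-3.142 -0.     1.374] fence [-53.3  15.1] gap 16.2 t 6.85
```

View pics/w4.png

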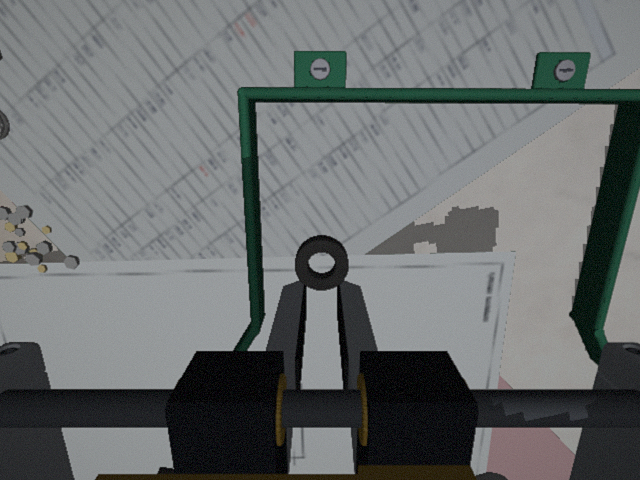

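Collar at (321,262) is well inside the fence. Next is the plug.

Emit:
play_rows([
  {"x": -0.015, "y": 0, "z": 0, "wx": 0, "wy": 0, "wz": 0, "grip": 0.17},
  {"x": -0.015, "y": 0, "z": 0, "wx": 0, "wy": 0, "wz": 0, "grip": 0.17},
  {"x": 0, "y": 0, "z": -0.03, "wx": 0, "wy": 0, "wz": 0, "grip": 0.17},
  {"x": 0, "y": 0, "z": -0.03, "wx": 0, "wy": 0, "wz": 0, "grip": 0.17},
  {"x": -0.025, "y": 0.015, "z": 0, "wx": 0, "wy": 0, "wz": 0, "grip": 0.17},
  {"x": -0.025, "y": 0.015, "z": 0, "wx": 0, "wy": 0, "wz": 0, "grip": 0.17},
  {"x": -0.028, "y": 0.016, "z": 0, "wx": 0, "wy": 0, "wz": 0, "grip": 0.17},
  {"x": 0, "y": 0, "z": 0, "wx": 0, "wy": 0, "wz": 0, "grip": 0.17},
  {"x": 0, "y": 0, "z": 0.03, "wx": 0, "wy": 0, "wz": 0, "grip": 0.17},
  {"x": 0, "y": 0, "z": 0.02, "wx": 0, "wy": 0, "wz": 0, "grip": 0.17},
  {"x": 0, "y": 0, "z": 0.01, "wx": 0, "wy": 0, "wz": 0, "grip": 0.17},
  {"x": 0, "y": 0, "z": 0, "wx": 0, "wy": 0, "wz": 0, "grip": 0.17},
])

```text
clock: 8.35
eef_pos: [549.4, 102.0, 2.8]
eef_rot: [-3.141, 0.0, 1.374]
wrist_force: [0.4, 0.6, -0.4]
finger_gap: 15.8
```

Run:
```python
from h import *
s=manip.read_state();print(s['wrist_force'])
snap('wrist','w5')
r=go(np.r_[f2w(-7,20),3.5])
```

```text
[ 0.35568973  0.57440313 -0.40970852]
tool shift mm [ 1.127e+02  2.000e-01 -1.000e-01] now [549.8 102.    3.4] [ 3.141 -0.     1.374] fence [ -7.  -92.7] gap 15.9 t 8.4
```

View pics/w5.png

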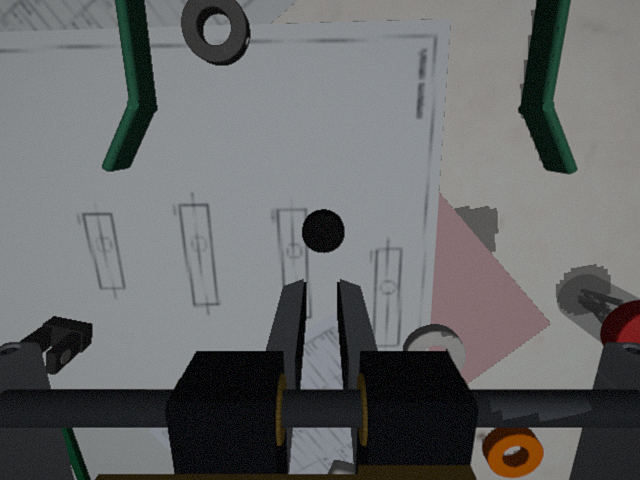

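Plug at (323,231) lines up with the finger gap. Pushing straight in.

Emit:
play_rows([
  {"x": 0.005, "y": 0, "z": 0, "wx": 0, "wy": 0, "wz": 0, "grip": 0.17},
  {"x": 0.005, "y": 0, "z": 0, "wx": 0, "wy": 0, "wz": 0, "grip": 0.17},
  {"x": 0.005, "y": 0, "z": 0, "wx": 0, "wy": 0, "wz": 0, "grip": 0.17},
  {"x": 0.005, "y": 0, "z": 0, "wx": 0, "wy": 0, "wz": 0, "grip": 0.17},
  {"x": 0.006, "y": 0, "z": 0, "wx": 0, "wy": 0, "wz": 0, "grip": 0.17},
  {"x": 0.006, "y": 0, "z": 0, "wx": 0, "wy": 0, "wz": 0, "grip": 0.17},
  {"x": 0.006, "y": 0, "z": 0, "wx": 0, "wy": 0, "wz": 0, "grip": 0.17},
  {"x": 0.006, "y": 0, "z": 0, "wx": 0, "wy": 0, "wz": 0, "grip": 0.17},
  {"x": 0.008, "y": 0, "z": 0, "wx": 0, "wy": 0, "wz": 0, "grip": 0.17},
  {"x": 0.008, "y": 0, "z": 0, "wx": 0, "wy": 0, "wz": 0, "grip": 0.17},
  {"x": 0.008, "y": 0, "z": 0, "wx": 0, "wy": 0, "wz": 0, "grip": 0.17},
  {"x": 0.008, "y": 0, "z": 0, "wx": 0, "wy": 0, "wz": 0, "grip": 0.17},
  {"x": 0.008, "y": 0, "z": 0, "wx": 0, "wy": 0, "wz": 0, "grip": 0.17},
  {"x": 0.008, "y": 0, "z": 0, "wx": 0, "wy": 0, "wz": 0, "grip": 0.17},
  {"x": 0.008, "y": 0, "z": 0, "wx": 0, "wy": 0, "wz": 0, "grip": 0.17},
  {"x": 0.007, "y": 0, "z": 0, "wx": 0, "wy": 0, "wz": 0, "grip": 0.17},
  {"x": 0.005, "y": 0, "z": 0, "wx": 0, "wy": 0, "wz": 0, "grip": 0.17},
  {"x": 0.003, "y": 0, "z": 0, "wx": 0, "wy": 0, "wz": 0, "grip": 0.17},
  {"x": 0, "y": 0, "z": 0, "wx": 0, "wy": 0, "wz": 0, "grip": 0.17},
])

```text
clock: 10.78
eef_pos: [572.3, 214.8, 2.9]
eef_rot: [-3.142, 0.0, 1.374]
wrist_force: [-0.0, 0.3, -0.3]
finger_gap: 15.5
```

Run:
```python
from h import *
s=manip.read_state();print(s['wrist_force'])
snap('wrist','w6')
r=go(np.r_[f2w(55,-168),63])
```

```text
[-0.02670404  0.3000467  -0.2738766 ]
tool shift mm [-190.2   61.9  -60.1] now [572.3 214.6   2.9] [-3.142  0.     1.374] fence [-7.3 22.1] gap 16.2 t 10.825
```

View pics/w6.png

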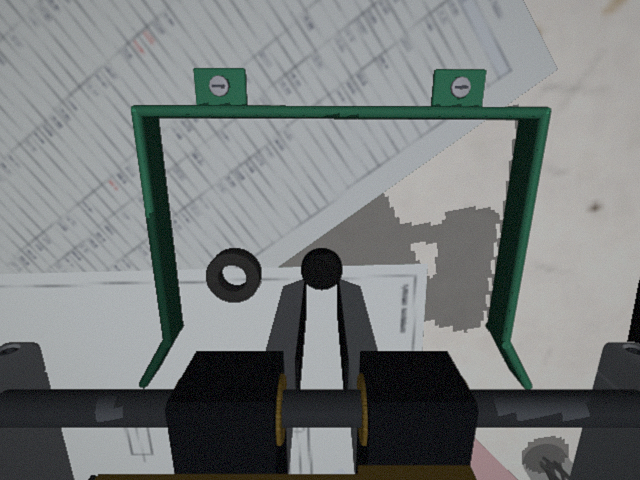

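Plug (322,268) and collar (234,274) are both inside. Next is the washer.

Emit:
play_rows([
  {"x": -0.015, "y": 0, "z": 0, "wx": 0, "wy": 0, "wz": 0, "grip": 0.17},
  {"x": -0.015, "y": 0, "z": 0, "wx": 0, "wy": 0, "wz": 0, "grip": 0.17},
  {"x": 0, "y": 0, "z": -0.03, "wx": 0, "wy": 0, "wz": 0, "grip": 0.17},
  {"x": 0, "y": 0, "z": -0.03, "wx": 0, "wy": 0, "wz": 0, "grip": 0.17},
  {"x": -0.032, "y": 0.012, "z": 0, "wx": 0, "wy": 0, "wz": 0, "grip": 0.17},
  {"x": -0.032, "y": 0.012, "z": 0, "wx": 0, "wy": 0, "wz": 0, "grip": 0.17},
  {"x": -0.032, "y": 0.012, "z": 0, "wx": 0, "wy": 0, "wz": 0, "grip": 0.17},
  {"x": -0.032, "y": 0.013, "z": 0, "wx": 0, "wy": 0, "wz": 0, "grip": 0.17},
  {"x": -0.032, "y": 0.013, "z": 0, "wx": 0, "wy": 0, "wz": 0, "grip": 0.17},
  {"x": 0, "y": 0, "z": 0, "wx": 0, "wy": 0, "wz": 0, "grip": 0.17},
  {"x": 0, "y": 0, "z": 0.03, "wx": 0, "wy": 0, "wz": 0, "grip": 0.17},
  {"x": 0, "y": 0, "z": 0.02, "wx": 0, "wy": 0, "wz": 0, "grip": 0.17},
  {"x": 0, "y": 0, "z": 0.01, "wx": 0, "wy": 0, "wz": 0, "grip": 0.17},
  {"x": 0, "y": 0, "z": 0, "wx": 0, "wy": 0, "wz": 0, "grip": 0.17},
])

```text
clock: 12.58
eef_pos: [595.6, 16.4, 2.6]
eef_rot: [-3.141, 0.0, 1.374]
wrist_force: [-0.0, 0.3, -0.5]
finger_gap: 16.1
```

Run:
```python
from h import *
s=manip.read_state();print(s['wrist_force'])
snap('wrist','w7')
r=go(np.r_[f2w(48,15),3.5])
```

```text
[-0.01937095  0.30667344 -0.53607801]
tool shift mm [182.5  -6.9  -0.2] now [596.   16.4   3.3] [ 3.141 -0.     1.374] fence [  55.3 -167.5] gap 15.9 t 12.625
```

View pics/w7.png

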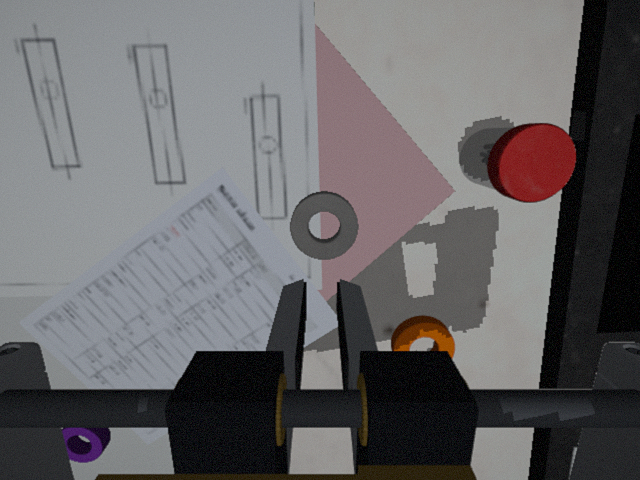

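Washer at (324,225) is lined up, and the fingers clear the orange ring. Pushing.

Emit:
play_rows([
  {"x": 0.005, "y": 0, "z": 0, "wx": 0, "wy": 0, "wz": 0, "grip": 0.17},
  {"x": 0.005, "y": 0, "z": 0, "wx": 0, "wy": 0, "wz": 0, "grip": 0.17},
  {"x": 0.005, "y": 0, "z": 0, "wx": 0, "wy": 0, "wz": 0, "grip": 0.17},
  {"x": 0.005, "y": 0, "z": 0, "wx": 0, "wy": 0, "wz": 0, "grip": 0.17},
  {"x": 0.006, "y": 0, "z": 0, "wx": 0, "wy": 0, "wz": 0, "grip": 0.17},
  {"x": 0.006, "y": 0, "z": 0, "wx": 0, "wy": 0, "wz": 0, "grip": 0.17},
  {"x": 0.008, "y": -0.001, "z": 0, "wx": 0, "wy": 0, "wz": 0, "grip": 0.17},
  {"x": 0.008, "y": -0.001, "z": 0, "wx": 0, "wy": 0, "wz": 0, "grip": 0.17},
  {"x": 0.008, "y": -0.001, "z": 0, "wx": 0, "wy": 0, "wz": 0, "grip": 0.17},
  {"x": 0.008, "y": -0.001, "z": 0, "wx": 0, "wy": 0, "wz": 0, "grip": 0.17},
  {"x": 0.008, "y": -0.001, "z": 0, "wx": 0, "wy": 0, "wz": 0, "grip": 0.17},
  {"x": 0.008, "y": -0.001, "z": 0, "wx": 0, "wy": 0, "wz": 0, "grip": 0.17},
  {"x": 0.008, "y": 0, "z": 0, "wx": 0, "wy": 0, "wz": 0, "grip": 0.17},
])

```text
clock: 14.25
eef_pos: [607.3, 104.2, 3.0]
eef_rot: [-3.142, -0.0, 1.374]
wrist_force: [-0.2, -0.6, -0.4]
finger_gap: 16.1
```

Run:
```python
from h import *
s=manip.read_state();print(s['wrist_force'])
snap('wrist','w8')
r=go(np.r_[f2w(49,12),3.5])
```

```text
[-0.16405888 -0.62646887 -0.42386546]
tool shift mm [90.4  0.3 -0.5] now [607.4 105.    3. ] [ 3.141 -0.     1.374] fence [ 48.9 -78.4] gap 15.7 t 14.3
```

View pics/w8.png

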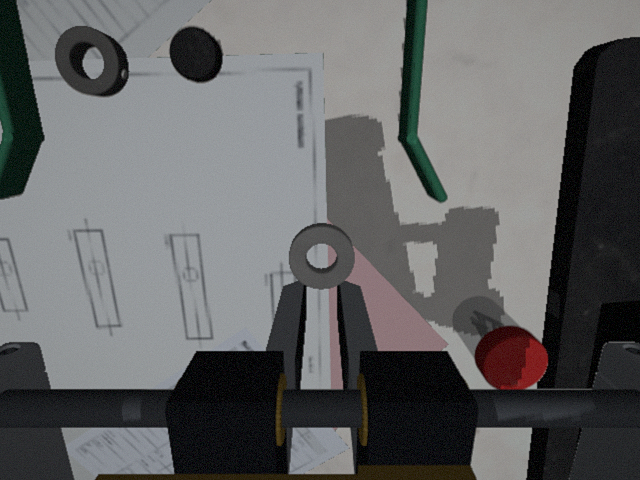

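The washer is cradled at (322,256). Pushing it another 90 mm.

Emit:
play_rows([
  {"x": 0.008, "y": 0, "z": 0, "wx": 0, "wy": 0, "wz": 0, "grip": 0.17},
  {"x": 0.008, "y": 0, "z": 0, "wx": 0, "wy": 0, "wz": 0, "grip": 0.17},
  {"x": 0.008, "y": 0, "z": 0, "wx": 0, "wy": 0, "wz": 0, "grip": 0.17},
  {"x": 0.008, "y": 0, "z": 0, "wx": 0, "wy": 0, "wz": 0, "grip": 0.17},
  {"x": 0.008, "y": 0, "z": 0, "wx": 0, "wy": 0, "wz": 0, "grip": 0.17},
  {"x": 0.008, "y": 0, "z": 0, "wx": 0, "wy": 0, "wz": 0, "grip": 0.17},
  {"x": 0.008, "y": 0, "z": 0, "wx": 0, "wy": 0, "wz": 0, "grip": 0.17},
  {"x": 0.008, "y": 0, "z": 0, "wx": 0, "wy": 0, "wz": 0, "grip": 0.17},
  {"x": 0.008, "y": 0, "z": 0, "wx": 0, "wy": 0, "wz": 0, "grip": 0.17},
  {"x": 0.007, "y": 0, "z": 0, "wx": 0, "wy": 0, "wz": 0, "grip": 0.17},
  {"x": 0.005, "y": 0, "z": 0, "wx": 0, "wy": 0, "wz": 0, "grip": 0.17},
  {"x": 0.004, "y": 0, "z": 0, "wx": 0, "wy": 0, "wz": 0, "grip": 0.17},
  {"x": 0.002, "y": 0, "z": 0, "wx": 0, "wy": 0, "wz": 0, "grip": 0.17},
  {"x": 0, "y": 0, "z": 0, "wx": 0, "wy": 0, "wz": 0, "grip": 0.17},
  {"x": -0.01, "y": 0, "z": 0, "wx": 0, "wy": 0, "wz": 0, "grip": 0.17},
  {"x": -0.015, "y": 0, "z": 0, "wx": 0, "wy": 0, "wz": 0, "grip": 0.17},
  {"x": 0, "y": 0, "z": -0.03, "wx": 0, "wy": 0, "wz": 0, "grip": 0.17},
  {"x": 0, "y": 0, "z": -0.05, "wx": 0, "wy": 0, "wz": 0, "grip": 0.17},
  {"x": 0, "y": 0, "z": -0.05, "wx": 0, "wy": 0, "wz": 0, "grip": 0.17},
])

```text
clock: 16.68
eef_pos: [619.6, 166.1, 134.3]
eef_rot: [-3.141, 0.0, 1.373]
wrist_force: [-0.0, 0.5, 0.7]
finger_gap: 16.2
```

Emit:
play_rows([
  {"x": -0.04, "y": -0.03, "z": -0.02, "wx": 0, "wy": 0, "wz": 0, "grip": 0.17},
  {"x": -0.05, "y": -0.05, "z": -0.02, "wx": 0, "wy": 0, "wz": 0, "grip": 0.17},
  {"x": -0.05, "y": -0.05, "z": -0.02, "wx": 0, "wy": 0, "wz": 0, "grip": 0.17},
  {"x": 0, "y": 0, "z": 0, "wx": 0, "wy": 0, "wz": 0, "grip": 0.17},
  {"x": 0, "y": 0, "z": 0, "wx": 0, "wy": 0, "wz": 0, "grip": 0.17},
])

```text
clock: 17.3
eef_pos: [483.0, 66.9, 187.2]
eef_rot: [3.141, -0.0, 1.373]
wrist_force: [-0.1, 1.2, -0.8]
finger_gap: 15.9
```

Run:
```python
from h import *
s=manip.read_state();go(s['eef_pos'])
snap('wrist','w9');snap('top','top9')
```

```text
tool shift mm [0. 0. 0.] now [483.   66.9 187.2] [ 3.141 -0.     1.373] fence [ -65.6 -140.4] gap 15.9 t 17.3
```

View pics/w9.png

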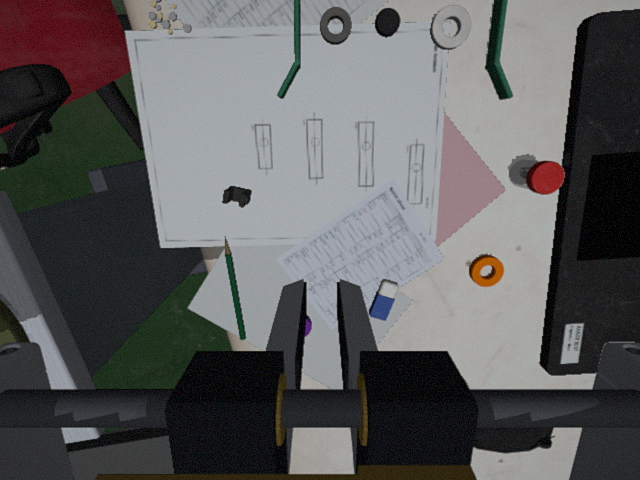

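View pics/top9.png

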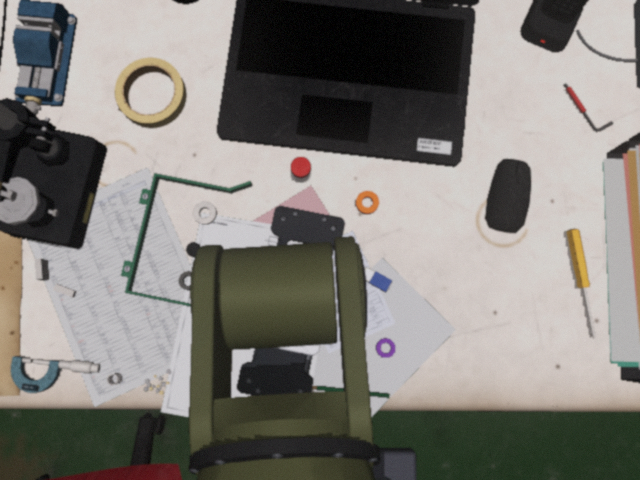

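Three parts sit inside the fence: wrist view collar (336,25), plug (387,22) and washer (451,27); top view washer (205,212). The arm partly hides the others from the top camera. A numeric check comes next.

Run:
```python
from h import *
s=manip.read_state()
for l,w,z in [('washer',(451,27),9),('collar',(336,25),10),('plug',(387.5,22),9),('vial',(545,178),44),('eraser',(385,300),12),('fork',(237,197),20)]:
    print(l,w2f(ray('wrist',*w,z,s)[0]).round(1))
for l,w in [('washer',(205,212)),('plug',(193.5,249)),('collar',(186,281))]: print('top',l,w2f(ray('top',*w,9)[0]).round(1))
```

```text
washer [48.2 34.5]
collar [-52.6  35.6]
plug [-7.6 38.3]
vial [132.9 -92.5]
eraser [   3.7 -227.1]
fork [-146.7 -114.2]
top washer [49.  32.3]
top plug [-7.7 36.5]
top collar [-55.2  36.6]
```

All three are well inside the limits, and the bystanders agree with their starting positions to about 4 mm, with a similar error on things never touched.

```bash
python3 -c "
from h import *
print(manip.sign_off())"
```

```text
the job is handed in; nothing more can be done
None
```

I swept the collar, the plug and the washer into the fence one at a time. The fingertips were set 16 mm apart and about 3 mm above the desk, so each part was cradled between the tips and never pinched. Then I lifted the arm clear and handed the job in, with the clock at about 17.4 s of the 58 s allowed. `sign_off` gave no verdict.

My last checks, in the fence frame:

| Part | Wrist view x, y (mm) | Top view x, y (mm) |
|---|---|---|
| Washer | 48, 35 | 49, 32 |
| Collar | -53, 36 | -55, 37 |
| Plug | -8, 38 | -8, 37 |

- **Inside the fence:** all three parts are well within the limits, and the two views agree to within about 3 mm. The arm partly hid the collar and plug from the top camera, so their top readings are rough.
- **Left alone:** the vial, eraser and fork end read within about 5 mm of where they started. The fingers never came near them, so I take that as measurement error.
- **Forces:** the wrist force I read between moves stayed about 1.5 N or less. I did not read the finger contact force directly.
- **Heights:** my two-view heights for the small parts were poor, from 2 to 16 mm against a true 9 to 10 mm. I used the stated thicknesses, which the depth readings (8.5 to 11.7 mm) supported.
- **Refused call:** the first move call was refused because its rows left out some keys. Nothing moved, and I resent it with full rows.

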